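# Square the section plates and close the inner lid under its dust lid

## Task

Tap the fronts of the four stacked section plates until they are squared up, all home against the back wall of the open-fronted case. Then pick up the nested pair of lids by the brass bar and lower it (do not drop it) square onto the case until the inner lid is fully down, still wearing its outer lid. Finally take the outer lid alone by its collar, lift it straight up well clear of the brass bar without disturbing the inner lid or the plates, and finish still holding it there, level, over the case; leave the other models where they are.

Things in the scene. Friction and masses are not known exactly. Their poses are not given: they have to be found in the camera images.
- case: dark wooden case fixed to the shelf, left or right, 120 x 110 x 40 mm (x, y, z), origin at the centre of its underside. Front (-x, towards the robot, yaw within 0.35 rad) open; back wall at x 52 to 60 mm, side walls at |y| 47 to 55 mm, tops 40 mm up. Floor 8 mm thick, starting 14 mm behind the side walls' front ends, so fingers before the plates can reach below the lowest plate.
- plate1: resin plate 110 x 90 x 7 mm (x, y, z), 85 g, origin at the centre of its underside; the lowest of four lying one on another in the case. Starts 3 to 26 mm out of the open front; home is against the back wall: origin at case x = -3 mm, front edge at case x = -58 mm. Slides freely, side play 2 mm.
- plate2: resin plate 110 x 90 x 7 mm (x, y, z), 85 g, origin at the centre of its underside; the second from below of four lying one on another in the case. Starts 3 to 26 mm out of the open front; home is against the back wall: origin at case x = -3 mm, front edge at case x = -58 mm. Slides freely, side play 2 mm.
- plate3: resin plate 110 x 90 x 7 mm (x, y, z), 85 g, origin at the centre of its underside; the third from below of four lying one on another in the case. Starts 3 to 26 mm out of the open front; home is against the back wall: origin at case x = -3 mm, front edge at case x = -58 mm. Slides freely, side play 2 mm.
- plate4: resin plate 110 x 90 x 7 mm (x, y, z), 85 g, origin at the centre of its underside; the top one (a pale bone section shows on it) of four lying one on another in the case. Starts 3 to 26 mm out of the open front; home is against the back wall: origin at case x = -3 mm, front edge at case x = -58 mm. Slides freely, side play 2 mm.
- inner_lid: dark wooden cap, 260 g, outside 138 x 128 mm (x, y), skirt 25 mm deep, cavity 128 x 118 mm: fits over the case with 4 mm play, x along case x, either way round; top board 6 mm. Origin: centre of the skirt's lower edge, at z = 0 at the start (standing on the shelf beside the case, yaw within 0.5 rad), 15 mm above the shelf when fully down on the case. Lifted by its bar it carries the outer lid.
- inner_grip (a point): on the axis of the inner lid's upright brass bar (24 mm along x, 16 mm along y, top 91 mm above the lid's origin), 79 mm above that origin, 12 mm below the bar's top, 16 mm above the outer lid's collar: pinch here across the 16 mm from above
- outer_lid: dark wooden cap, 160 g, lying loose on the inner lid: outside 154 x 144 mm (x, y), skirt 14 mm deep, 3 mm play; 6 mm top board with a square 40 mm opening for the bar. Origin: centre of the skirt's lower edge, 17 mm above the inner lid's origin when nested (32 mm above the shelf on the case). Board's upper face 20 mm, collar's top 46 mm above the origin.
- collar_grip (a point): centre of the square wooden collar around the outer lid's opening (50 x 50 mm outside, 5 mm thick, 26 mm tall), 35 mm above the lid's origin, 15 mm above the top board: grip the collar from outside, 50 mm along x or y. The bar's top stands 39 mm higher than this point, between the fingers.
- bonehand: bystander: pink plaster hand skeleton lying on a wooden plinth, 100 x 170 mm, 40 mm tall, origin at the centre of its underside
- eye: bystander: ivory eye model, 64 mm ball on a round foot, 90 mm tall, origin at the centre of its underside
- kidney: bystander: brown-red kidney on a 70 x 110 mm board, 57 mm tall, origin at the centre of its underside
- jaw: bystander: beige jawbone lying flat, about 115 x 115 mm, 58 mm tall, origin on the shelf in its middle
Mind the look-alikes: they are no part of the job. Leave any red look-alike of the inner_lid alone.

How it is judged:
On the way, in this order (a step that is already met when the one before it is completed fails the run):
1. all four plates are home against the back wall, edges in line (within 4 mm) (x of plate1 in the frame of case between -0.007 and 0.001 m and x of plate2 in the frame of case between -0.007 and 0.001 m and x of plate3 in the frame of case between -0.007 and 0.001 m and x of plate4 in the frame of case between -0.007 and 0.001 m), for 0.2 s.
2. the nested lids are down on the case: inner lid fully seated, outer lid still on it, plates still square (all of step 1 and z of inner_lid in the frame of case below 0.019 m and horizontal distance between inner_lid and case below 0.009 m and angle between the x axis of inner_lid and the x axis of case, either way round below 0.12 rad and angle between inner_lid's own z axis and vertical below 0.05 rad and z of outer_lid in the frame of inner_lid below 0.021 m and contact force between inner_lid and case above 0.5 N), for 0.2 s.
At the end, for the whole second after the job is handed in: Outer lid gripped, still, level (0.2 rad), within 60 mm of over the case, its lower edge over 115 mm above the shelf, touching only the fingers; inner lid fully down on the case (below 19 mm, within 9 mm, 0.12 rad, level 0.05 rad); every plate within 4 mm of home (all of step 1 and z of inner_lid in the frame of case below 0.019 m and horizontal distance between inner_lid and case below 0.009 m and angle between the x axis of inner_lid and the x axis of case, either way round below 0.12 rad and angle between inner_lid's own z axis and vertical below 0.05 rad and contact force between inner_lid and case above 0.5 N and z of outer_lid in the frame of case above 0.115 m and horizontal distance between outer_lid and case below 0.06 m and angle between outer_lid's own z axis and vertical below 0.2 rad and linear speed of outer_lid below 0.03 m/s and contact force between the fingers and outer_lid above 2 N and contact force between each of outer_lid, the fingers and inner_lid below 0.05 N); the arm keeps its last pose, push and grip.
It fails at once if the outer lid is off the inner lid, or comes off it, while the inner lid is not fully down on the case (z of outer_lid in the frame of inner_lid above 0.03 m and not (z of inner_lid in the frame of case below 0.019 m and horizontal distance between inner_lid and case below 0.009 m and angle between the x axis of inner_lid and the x axis of case, either way round below 0.12 rad and angle between inner_lid's own z axis and vertical below 0.05 rad)).
It fails at once if the inner lid is dropped: falls faster than 0.35 m/s with no finger on it (linear speed of inner_lid above 0.35 m/s and contact force between the fingers and inner_lid below 0.05 N and contact force between the fingers and outer_lid below 0.05 N).
It fails at once if another model is moved more than 20 mm (distance of any of bonehand, eye, kidney, jaw from where it was at the start of the episode above 0.02 m).
It fails at once if another model is tipped (angle between any of bonehand, eye, kidney, jaw's own z axis and vertical above 0.3 rad).
It also fails if it takes over 72 s, if anything falls off the work surface, if the arm or the gripper's body presses on something with over 40 N, if the wrist force passes 120 N, or if a joint passes its speed limit or range.

## Robot

A 6-joint arm with a two-finger parallel gripper is mounted at the origin on the work surface. World frame = base frame: x ahead of the robot, y to its left, z up, the work surface at z = 0. Lengths are in m, angles in rad, forces in N, time in s.
With the tool pointing down it reaches from about 0.35 to 0.975 m from the base axis. Payload 4.9 kg.
Tool frame: the origin (TCP) lies midway between the tips of the shut fingers; the grasp point (between the pads) lies ctrl.grip_depth behind it (ctrl.grip_depth is the distance from the TCP to the grasp point, in m); z points along the fingers, y is the line along which they close (so a half turn about z gives the same grasp; the last joint's range is limited). The gripper opens to 85 mm and grips with 20 to 120 N. Pads are 22 mm wide; open, the fingers measure 114 mm over their backs; the gripper's body (76 mm by 85 mm) begins 54 mm behind the grasp point. The pads swing forward as they close: fully open they stand 13 mm farther back than shut.
Start: joints at [-1.244, 0.053, 1.613, -0, 1.476, -0.119], TCP at [0.269, -0.564, 0.231] pointing down, gripper open.
Joint ranges: [-3.01, 3.01], [-1.01, 2.22], [0.06, 2.58], [-1.02, 4.17], [0.09, 2.62], [-3.14, 3.14]. Speed limits (rad/s): [2.57, 2.57, 3.14, 3.14, 3.14, 3.14].

## Interface

Orientations are given as a rotation vector (axis times angle).
In Python, from station import ctrl, get_image, camera_model gives the robot as it stands. The module is installed in compiled form; this text tells all that it offers.
- The arm moves only by the shell command python3 -m crank 'ROWS' [FORCE]. ROWS is JSON, a list of rows, each a list of 7 numbers: the shift along the tool's x, y, z in mm, then the turn, a rotation vector about the tool's x, y, z in rad, then the opening, from -1 (shut) to 1 (fully open). A call has exactly 10 rows; each row shifts and turns the commanded pose from where the row before left it, along the tool's axes as they then stand; what a row does not reach is not made up. A row lasts 1/12 s, in which the tool goes at most 41.7 mm and 7.16 degrees, less where a joint would pass 70% of its speed; a pose out of reach is approached as far as the arm can. A call with a gripper value outside its range is refused whole. The fingers move at their own pace and stop on an object; FORCE is the grip in N (left out, the last holds). Time passes only in rows, so rows that do not move let the fingers close, or fill a call up. It gives the time, the measured TCP pose, the force, the opening and the grip force at its end, in the units of the state.
- ctrl.get_obs(): the state, without advancing time (a new reading comes with each control period).
- get_image(name): name is "scene" or "side" or "wrist"; returns the picture (400x640x3 uint8, red, green, blue); there is no depth.
- camera_model(name): a dict with "vertical_fov" (degrees; the focal length in pixels is half the picture's height over the tangent of half this angle, whatever the lens; pixels are square), "cx", "cy" (the principal point, pixels), "R" (3x3) and "t" (3): a world point X has camera coordinates R X + t; the wrist camera has in their place "hand_eye" (4x4, takes a point from camera to tool coordinates, whose origin is the TCP and whose axes are the flange's). Camera axes: x right, y down, z forward; pixel columns grow to the right and rows downward; lengths in m; the calibration is good to about 2 mm. The wrist camera is an equidistant fisheye: a pixel r from the principal point sees the ray r / f radians off the axis. A picture is of the moment at which its call begins: read the wrist's pose just before it. camera_model takes no time and is no camera call.
- ctrl.finish_job(): hands the job in; it is judged then, once.
The state is a dict: "t": time; "q": joint angles; "dq": joint speeds; "effort": joint torques, N m; "tool_pos": TCP position; "tool_rot": TCP orientation; "contact_force": force on the tool from outside, world axes, zero at the start; "wrist_torque": the same for the moment, N m; "opening": finger opening in m; "grip_force": force on a finger pad.
Only numpy, scipy, OpenCV 4.12 (cv2) and the standard library are available. Lean on these libraries where they do the work, as an engineer would, in place of code of your own. Each camera call takes 0.05 s, during which the arm holds its last target. There are 200 camera calls.

## Working session

There is one attempt and no reset: what is moved stays moved. The work goes in short steps, Python scripts to look and compute and a shell command to move; the robot and the scene stay as the last step left them, time stands still between calls to the robot, and variables do not carry over. Pictures are saved under pics/ and viewed, at most 10 in all, crops included, and the job is handed in when it is done.

```bash
mkdir -p pics; python3 - <<'E'
from station import ctrl,get_image,camera_model
import cv2,numpy as np
o=ctrl.get_obs();print(o['t'],o['tool_pos'],o['tool_rot'],o['opening'],ctrl.grip_depth)
for n in("scene","side"):
    cv2.imwrite(f'pics/{n}0.png',get_image(n)[:,:,::-1]);m=camera_model(n);print(n,{k:np.round(v,3).tolist() for k,v in m.items()if k!='name'} if 1 else 0)
m=camera_model("wrist");print(m)
E
```

```text
0.0 [ 0.2692757  -0.56332028  0.2300591 ] [-3.06187750e+00 -6.93995533e-01  3.28487204e-04] 0.08554702884373794 0.0187
scene {'vertical_fov': 54.483, 'cx': 320.999, 'cy': 203.552, 'R': [[0.158, 0.987, -0.021], [0.677, -0.124, -0.725], [-0.718, 0.101, -0.688]], 't': [0.037, -0.309, 1.383]}
side {'vertical_fov': 56.016, 'cx': 323.907, 'cy': 198.466, 'R': [[-0.948, -0.317, -0.002], [-0.15, 0.452, -0.879], [0.28, -0.834, -0.476]], 't': [0.461, 0.209, 0.739]}
{'vertical_fov': 65.70646984690485, 'cx': 319.06184085818484, 'cy': 199.45325870387418, 'hand_eye': array([[ 1.07951911e-04, -9.48424782e-01, -3.17002240e-01,
         8.19268542e-02],
       [ 9.99999632e-01, -1.67541407e-04,  8.41799391e-04,
         4.30989389e-04],
       [-8.51494406e-04, -3.17002215e-01,  9.48424415e-01,
        -1.43181490e-01],
       [ 0.00000000e+00,  0.00000000e+00,  0.00000000e+00,
         1.00000000e+00]])}
```

View pics/scene0.png

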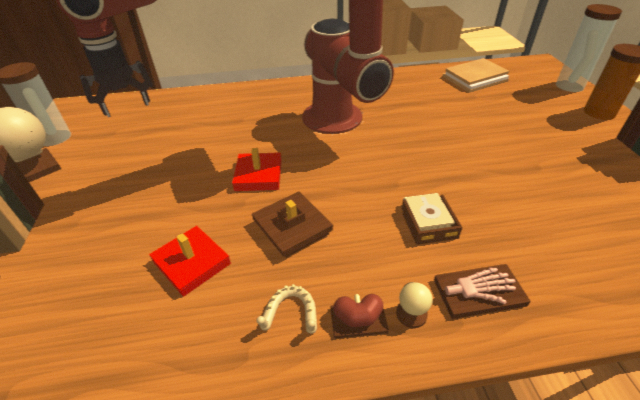

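View pics/side0.png

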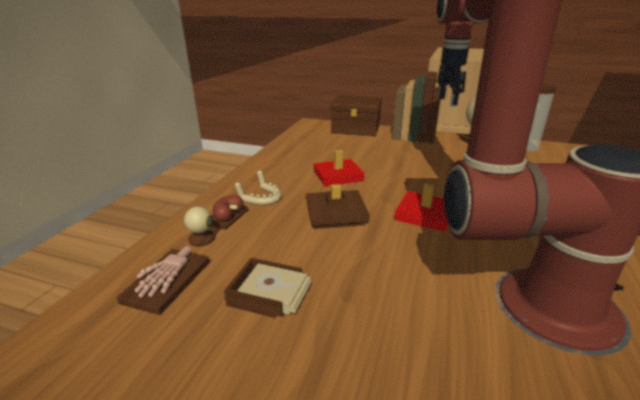

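The dark nested lids are at scene (292,222), with the bar at (291,210). The red look-alikes at (258,172) and (190,258) are not mine, so I choose the dark one. The case is at (432,217), its open front facing the robot. The bystanders stand along the far edge at (288,310), (358,312), (415,300) and (482,288).

```bash
cat > h.py <<'E'
from station import ctrl,get_image,camera_model
import cv2,numpy as np
from scipy.spatial.transform import Rotation as Ro
def ray(n,u,v,pose=None):
    m=camera_model(n);f=200/np.tan(np.radians(m['vertical_fov'])/2);a=(u-m['cx'])/f;b=(v-m['cy'])/f
    if n!='wrist':
        R=np.array(m['R']);return -R.T@np.array(m['t']),R.T@np.array([a,b,1.])
    th=np.hypot(a,b);s=np.sin(th)/max(th,1e-9);H=np.array(m['hand_eye'])
    R=Ro.from_rotvec(pose[3:]).as_matrix();return R@H[:3,3]+pose[:3],R@H[:3,:3]@np.array([a*s,b*s,np.cos(th)])
def at(n,u,v,z,pose=None):
    c,d=ray(n,u,v,pose);return c+d*(z-c[2])/d[2]
def proj(n,X,pose=None):
    m=camera_model(n);f=200/np.tan(np.radians(m['vertical_fov'])/2);X=np.asarray(X,float)
    if n!='wrist':
        p=np.array(m['R'])@X+m['t'];return m['cx']+f*p[0]/p[2],m['cy']+f*p[1]/p[2]
    H=np.array(m['hand_eye']);p=Ro.from_rotvec(pose[3:]).inv().apply(X-pose[:3]);p=H[:3,:3].T@(p-H[:3,3])
    r=np.hypot(p[0],p[1]);th=np.arctan2(r,p[2]);return m['cx']+f*th*p[0]/r,m['cy']+f*th*p[1]/r
def snap(n,name):
    o=ctrl.get_obs();p=np.r_[o['tool_pos'],o['tool_rot']];np.save(f'pics/{name}.npy',p)
    im=get_image(n)[:,:,::-1].copy();cv2.imwrite(f'pics/{name}.png',im);return im,p
E
python3 - <<'E'
from h import *
im=cv2.imread('pics/scene0.png')
a=cv2.resize(im[180:260,240:340],None,fx=4,fy=4,interpolation=2);b=cv2.resize(im[180:260,390:490],None,fx=4,fy=4,interpolation=2)
cv2.imwrite('pics/c1.png',np.hstack([a,b]))
print(at('scene',432,217,.04),at('scene',291,204,.091))
E
```

```text
[0.57525826 0.14781954 0.04      ] [ 0.52042758 -0.19197431  0.091     ]
```

View pics/c1.png

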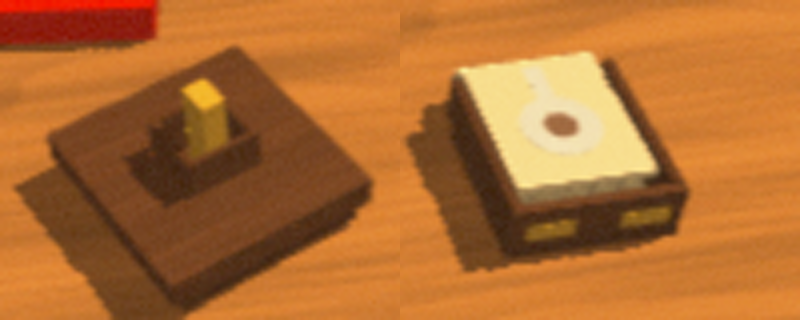

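The crop confirms it: dark lid with a brass bar and collar, bar top at crop (203,92). The case's back corners are near (508,212) and (687,190), and the right wall's front end is at (608,62).

```bash
python3 - <<'E'
from h import *
L=lambda u,v,z:at('scene',240+u/4,180+v/4,z)[:2].round(4)
C=lambda u,v,z:at('scene',390+(u-400)/4,180+v/4,z)[:2].round(4)
print('bar',L(203,92,.091)); P=[L(*p,.037) for p in((50,137),(237,48),(371,184),(180,292))];print(P,np.mean(P,0))
for i in range(4):
    d=P[(i+1)%4]-P[i];print(np.hypot(*d),np.arctan2(d[1],d[0]))
b=[C(510,213,.04),C(687,190,.04),C(610,60,.04),C(505,258,0),C(676,228,0)];print('case',b)
d=b[1]-b[0];print(np.hypot(*d),np.arctan2(d[1],d[0])-np.pi/2)
d=b[1]-b[2];print(np.hypot(*d),np.arctan2(d[1],d[0]))
Q=[C(*p,.036) for p in((455,70),(590,53),(657,172),(520,190))];print('plate4',Q,np.mean(Q,0))
E
```

```text
bar [ 0.5169 -0.1922]
[array([ 0.483 , -0.2899]), array([ 0.4206, -0.1635]), array([ 0.559 , -0.0977]), array([ 0.6228, -0.2203])] [ 0.52135 -0.19285]
0.14096354138570724 2.0293678372624044
0.15324555458479056 0.4438019953009883
0.13820709099029613 -1.0909689000544522
0.1561672180708871 -2.679663255956541
case [array([0.6204, 0.0949]), array([0.6214, 0.2046]), array([0.5036, 0.2036]), array([0.6216, 0.0975]), array([0.6169, 0.2091])]
0.10970455779045829 -0.009115517796642214
0.11780424440570882 0.008488760443123867
plate4 [array([0.4906, 0.1036]), array([0.4906, 0.1958]), array([0.6007, 0.1955]), array([0.6003, 0.1088])] [0.54555  0.150925]
```

```bash
python3 -m crank '[[24,-28,0,0,0,0,1],[24,-28,0,0,0,0,1],[24,-28,0,0,0,0,1],[24,-28,0,0,0,0,1],[24,-28,0,0,0,0,1],[24,-28,0,0,0,0,1],[24,-28,0,0,0,0,1],[24,-28,0,0,0,0,1],[24,-28,0,0,0,0,1],[24,-28,0,0,0,0,1]]' 40
python3 -m crank '[[24,-28,2,0,0,0,0.1],[24,-28,2,0,0,0,0.1],[24,-28,2,0,0,0,0.1],[24,-28,2,0,0,0,0.1],[24,-28,2,0,0,0,0.1],[24,-28,2,0,0,0,0.1],[24,-28,2,0,0,0,0.1],[24,-28,2,0,0,0,0.1],[24,-28,2,0,0,0,0.1],[24,-28,2,0,0,0,0.1]]'
python3 -m crank '[[0,0,0,0,0,0.11,0.1],[0,0,0,0,0,0.11,0.1],[0,0,0,0,0,0.11,0.1],[0,0,0,0,0,0.106,0.1],[0,0,0,0,0,0,0.1],[0,0,0,0,0,0,0.1],[0,0,0,0,0,0,0.1],[0,0,0,0,0,0,0.1],[0,0,0,0,0,0,0.1],[0,0,0,0,0,0,0.1]]'
python3 - <<'E'
from h import *
snap('wrist','w1')
E
```

```text
t: 0.93
tool_pos: [0.3651, -0.206, 0.2309]
tool_rot: [-3.064, -0.693, 0.0]
contact_force: [0.2, 0.0, 0.4]
opening: 0.0855
grip_force: 0.0
t: 1.77
tool_pos: [0.4609, 0.1503, 0.2108]
tool_rot: [3.064, 0.695, -0.001]
contact_force: [0.6, -0.3, 0.1]
opening: 0.0467
grip_force: 0.0
t: 2.6
tool_pos: [0.4611, 0.1483, 0.2113]
tool_rot: [-3.142, -0.016, -0.0]
contact_force: [-0.7, -0.5, -0.7]
opening: 0.047
grip_force: 0.0
```

View pics/w1.png

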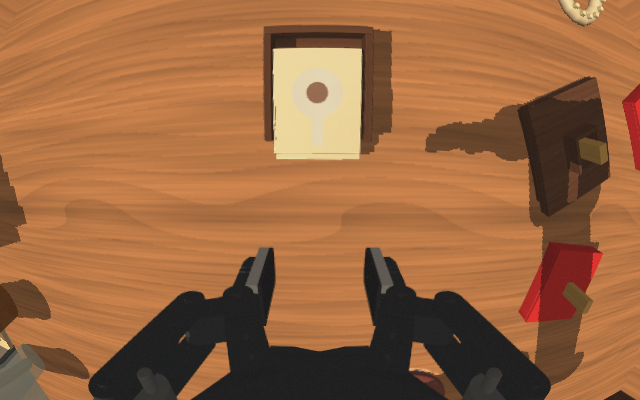

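The wrist view shows the case squarely ahead: back corners at (264,27) and (373,27), left wall front end at about (265,140). The top plate's front edge is at about (275..361,156), and the fingers are at (265,250) and (372,250).

```bash
python3 - <<'E'
from h import *
p=np.load('pics/w1.npy')
W=lambda u,v,z:at('wrist',u,v,z,p)[:2].round(4)
print([W(264,27,.04),W(373,27,.04),W(265,139,.04),W(373,139,.04)])
print('p4',[W(273,48,.036),W(361,48,.036),W(361,157,.036),W(275,155,.036)])
print('low',W(275,159,.02),W(361,159,.02))
im=cv2.imread('pics/w1.png')
cv2.imwrite('pics/w1c.png',np.hstack([cv2.resize(im[10:170,250:400],None,fx=3.6,fy=3.6,interpolation=2)]))
print('bar',W(600,150,.091),W(597,145,.091))
E
```

```text
[array([0.6197, 0.2046]), array([0.6207, 0.0955]), array([0.5031, 0.2038]), array([0.5042, 0.0928])]
p4 [array([0.5975, 0.1957]), array([0.5982, 0.1069]), array([0.4843, 0.104 ]), array([0.4855, 0.1942])]
low [0.4781 0.1966] [0.4791 0.1017]
bar [ 0.5208 -0.1864] [ 0.5261 -0.1784]
```

View pics/w1c.png

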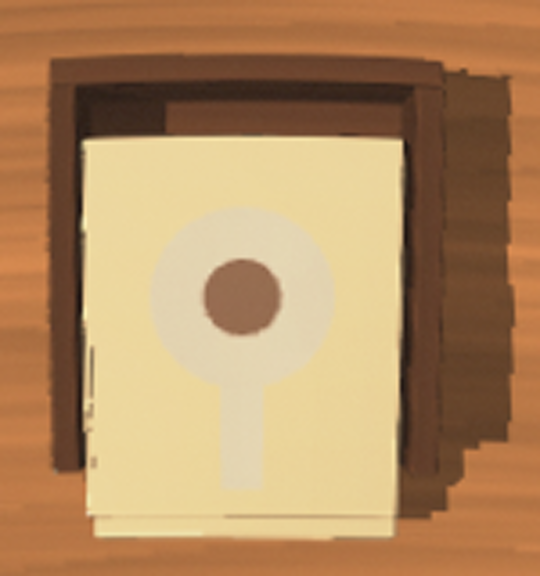

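```bash
python3 -m crank '[[-5,0,20,0,0,0,0.1],[-5,0,28,0,0,0,0.1],[-5,0,28,0,0,0,0.1],[-5,0,28,0,0,0,0.1],[0,0,28,0,0,0,0.1],[0,0,28,0,0,0,0.1],[0,0,25,0,0,0,0.1],[0,0,14,0,0,0,0.1],[0,0,6,0,0,0,0.1],[0,0,2,0,0,0,0.1]]'
python3 -m crank '[[5,0,0,0,0,0,0.1],[5,0,0,0,0,0,0.1],[4,0,0,0,0,0,0.1],[4,0,0,0,0,0,0.1],[3,0,0,0,0,0,0.1],[3,0,0,0,0,0,0.1],[3,0,0,0,0,0,0.1],[3,0,0,0,0,0,0.1],[3,0,0,0,0,0,0.1],[3,0,0,0,0,0,0.1]]'
```

```text
t: 3.48
tool_pos: [0.4402, 0.1479, 0.0031]
tool_rot: [3.141, 0.016, -0.004]
contact_force: [1.2, 0.2, -0.4]
opening: 0.0472
grip_force: 0.0
t: 4.32
tool_pos: [0.4769, 0.1485, 0.0041]
tool_rot: [3.142, 0.015, -0.002]
contact_force: [-2.0, -0.5, 1.4]
opening: 0.047
grip_force: 1.2
```

```bash
python3 -m crank '[[2,0,0,0,0,0,0.1],[2,0,0,0,0,0,0.1],[2,0,0,0,0,0,0.1],[2,0,0,0,0,0,0.1],[2,0,0,0,0,0,0.1],[1,0,0,0,0,0,0.1],[1,0,0,0,0,0,0.1],[1,0,0,0,0,0,0.1],[0,0,0,0,0,0,0.1],[0,0,0,0,0,0,0.1]]'
python3 - <<'E'
from h import *
im,p=snap('wrist','w2')
cv2.imwrite('pics/w2c.png',cv2.resize(im[0:200,200:440],None,fx=3,fy=3,interpolation=2))
E
```

```text
t: 5.15
tool_pos: [0.4901, 0.1486, 0.0041]
tool_rot: [-3.142, -0.015, -0.0]
contact_force: [-2.6, -0.4, -0.6]
opening: 0.047
grip_force: 1.4
```

View pics/w2c.png

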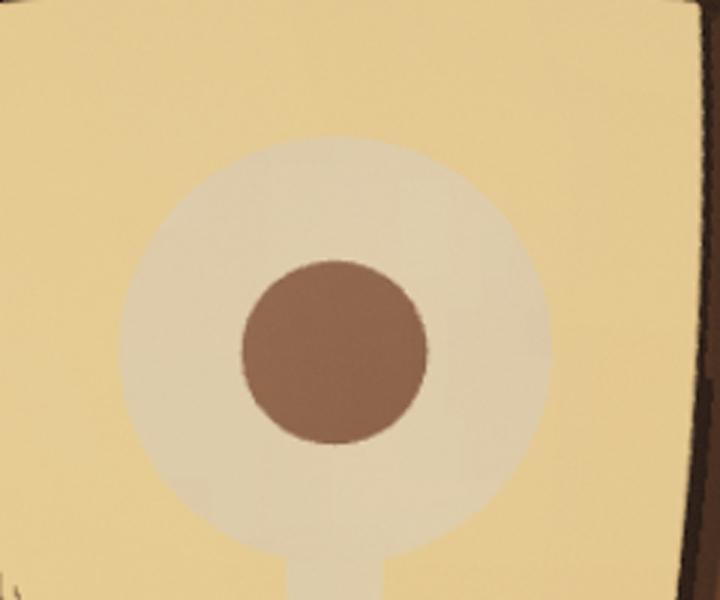

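This close-up shows only the plate's top, with the bone mark at crop (335,350) and no back wall in view. I'll keep pushing and judge by force.

```bash
python3 -m crank '[[1,0,0,0,0,0,0.1],[1,0,0,0,0,0,0.1],[1,0,0,0,0,0,0.1],[0,0,0,0,0,0,0.1],[0,0,0,0,0,0,0.1],[0,0,0,0,0,0,0.1],[0,0,0,0,0,0,0.1],[0,0,0,0,0,0,0.1],[0,0,0,0,0,0,0.1],[0,0,0,0,0,0,0.1]]'
python3 -m crank '[[1,0,0,0,0,0,0.1],[0,0,0,0,0,0,0.1],[1,0,0,0,0,0,0.1],[0,0,0,0,0,0,0.1],[0,0,0,0,0,0,0.1],[0,0,0,0,0,0,0.1],[0,0,0,0,0,0,0.1],[0,0,0,0,0,0,0.1],[0,0,0,0,0,0,0.1],[0,0,0,0,0,0,0.1]]'
```

```text
t: 6.03
tool_pos: [0.4913, 0.1485, 0.0041]
tool_rot: [3.141, 0.015, -0.008]
contact_force: [-10.5, -0.2, 7.4]
opening: 0.0471
grip_force: 5.1
t: 6.87
tool_pos: [0.4912, 0.1485, 0.0039]
tool_rot: [3.141, 0.015, -0.016]
contact_force: [-17.7, -0.3, 14.4]
opening: 0.0473
grip_force: 8.9
```

```bash
python3 -m crank '[[-3,0,0,0,0,0,0.1],[-5,0,0,0,0,0,0.1],[-8,0,0,0,0,0,0.1],[-14,0,0,0,0,0,0.1],[0,0,-20,0,0,0,0.1],[0,0,-35,0,0,0,0.1],[0,0,-40,0,0,0,0.1],[0,0,-40,0,0,0,0.1],[0,0,-40,0,0,0,0.1],[0,0,-20,0,0,0,0.1]]'
python3 - <<'E'
from h import *
im,p=snap('wrist','w3')
cv2.imwrite('pics/w3c.png',cv2.resize(im[0:180,240:400],None,fx=3.3,fy=3.3,interpolation=2));print(p,proj('wrist',[.5015,.15,.036],p),proj('wrist',[.6215,.15,.04],p))
E
```

```text
t: 7.7
tool_pos: [0.4676, 0.1488, 0.206]
tool_rot: [-3.14, -0.016, -0.017]
contact_force: [1.0, 0.2, 1.1]
opening: 0.0468
grip_force: 0.0
[ 0.46761885  0.14877252  0.20596059 -3.14002167 -0.0155105  -0.01669087] (np.float64(317.98326324037566), np.float64(148.64285297624542)) (np.float64(319.1590161683074), np.float64(31.012975009893978))
```

View pics/w3c.png

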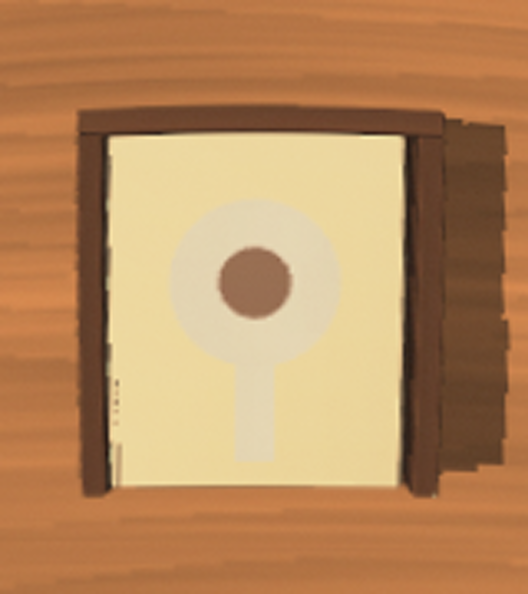

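Plate 4 is home at the back, crop (110..405,137), and nothing juts out in front at (110..400,487). All four are squared up, so on to the lids.

```bash
python3 -m crank '[[2,34.5,0,0,0,0,0.1],[2,34.5,0,0,0,0,0.1],[2,34.5,0,0,0,0,0.1],[2,34.5,0,0,0,0,0.1],[2,34.5,0,0,0,0,0.1],[2,34.5,0,0,0,0,0.1],[2,34.5,0,0,0,0,0.1],[2,34.5,0,0,0,0,0.1],[2,34.5,0,0,0,0,0.1],[2,34.5,0,0,0,0,0.1]]' 70
python3 -m crank '[[0,0,0,0,0,-0.09,0.1],[0,0,0,0,0,-0.09,0.1],[0,0,0,0,0,-0.09,0.1],[0,0,0,0,0,-0.09,0.1],[0,0,0,0,0,-0.09,0.1],[0,0,0,0,0,0,0.1],[0,0,0,0,0,0,0.1],[0,0,0,0,0,0,0.1],[0,0,0,0,0,0,0.1],[0,0,0,0,0,0,0.1]]'
python3 - <<'E'
from h import *
p=np.load('pics/w3.npy')
C=[at('wrist',u,v,.04,p)[:2].round(4) for u,v in((263.6,33.9),(374.2,33.9),(265.5,150),(372.7,150))];print(C,np.mean(C,0))
im,p=snap('wrist','w4');print(p)
E
```

```text
t: 8.58
tool_pos: [0.4884, -0.1983, 0.1993]
tool_rot: [3.141, 0.015, 0.002]
contact_force: [0.7, 0.7, -0.9]
opening: 0.0474
grip_force: 0.0
t: 9.42
tool_pos: [0.4885, -0.1964, 0.1993]
tool_rot: [3.059, 0.715, 0.0]
contact_force: [0.2, -0.0, 0.0]
opening: 0.0473
grip_force: 0.0
[array([0.6194, 0.2046]), array([0.6205, 0.0953]), array([0.5004, 0.2032]), array([0.5015, 0.094 ])] [0.56045  0.149275]
[ 4.88525890e-01 -1.96404934e-01  1.99314186e-01  3.05899118e+00
  7.14695210e-01  2.89812820e-04]
```

View pics/w4.png

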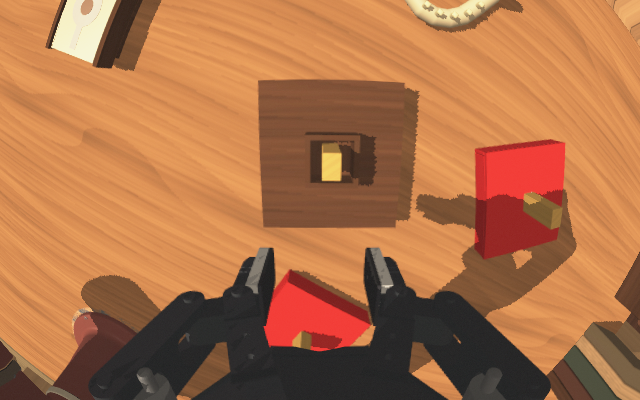

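Lid outer corners are at (258,81), (405,83), (395,228) and (264,226). The bar top is bright from about (322..341,150..181). The red look-alikes are off to the side.

```bash
python3 - <<'E'
from h import *
p=np.load('pics/w4.npy');im=cv2.imread('pics/w4.png')
c=im[135:190,310:350].astype(int);
print(c[::3,21]);print(c[35,::2])
W=lambda u,v,z:at('wrist',u,v,z,p)[:2].round(4)
P=[W(258,81,.037),W(405,83,.037),W(395,228,.037),W(264,226,.037)];print(P,np.mean(P,0))
for i in range(4):
    d=P[(i+1)%4]-P[i];print(np.hypot(*d).round(4),np.arctan2(d[1],d[0]))
m=(im[:,:,2]>200)&(im[:,:,1]>150)&(im[:,:,0]<120);m[:130]=0;m[190:]=0;m[:,:305]=0;m[:,350:]=0
y,x=np.nonzero(m);print(x.min(),x.max(),y.min(),y.max(),len(x))
for v in(y.min(),y.max()):print(W((x.min()+x.max())/2,v,.091))
print('bar',W(x.mean(),y.mean(),.091), W(x.min(),y.mean(),.091)-W(x.max(),y.mean(),.091))
E
```

```text
[[ 50  74 116]
 [ 52  79 126]
 [ 39  54  79]
 [ 60 114 152]
 [ 61 114 154]
 [ 61 117 154]
 [ 95 191 238]
 [100 206 244]
 [103 212 245]
 [102 209 244]
 [100 204 243]
 [103 212 245]
 [103 213 245]
 [100 205 243]
 [101 206 244]
 [ 84 169 225]
 [ 49  72 112]
 [ 53  79 126]
 [ 58  84 134]]
[[ 42  61  92]
 [ 36  48  72]
 [ 40  50  73]
 [ 37  51  72]
 [ 38  52  75]
 [ 37  50  73]
 [ 94 192 239]
 [101 206 243]
 [103 209 244]
 [103 213 245]
 [105 213 245]
 [104 213 245]
 [103 211 244]
 [100 206 243]
 [ 99 206 243]
 [ 91 184 234]
 [ 35  51  76]
 [ 46  61  93]
 [ 39  53  80]
 [ 39  49  75]]
[array([ 0.5537, -0.0986]), array([ 0.6173, -0.2284]), array([ 0.4781, -0.2955]), array([ 0.4171, -0.1659])] [ 0.51655 -0.1971 ]
0.1445 -1.1151930987222118
0.1545 -2.6924158144582395
0.1432 2.0107132259006266
0.1523 0.45777396142335197
322 340 150 180 532
[ 0.5296 -0.1878]
[ 0.5068 -0.1993]
bar [ 0.5173 -0.194 ] [-0.0066  0.0134]
```

```bash
python3 -m crank '[[9,3.5,10,0,0,0,0.1],[9,3.5,15,0,0,0,0.1],[9.5,3.5,20,0,0,0,0.1],[0,0,20,0,0,0,0.1],[0,0,20,0,0,0,0.1],[0,0,20,0,0,0,0.1],[0,0,15,0,0,0,0.1],[0,0,8,0,0,0,0.1],[0,0,5,0,0,0,0.1],[0,0,0,0,0,0,0.1]]' 70
python3 -m crank '[[0,0,0,0,0,0,0.1],[0,0,0,0,0,0,-0.1],[0,0,0,0,0,0,-0.2],[0,0,0,0,0,0,-0.4],[0,0,0,0,0,0,-0.6],[0,0,0,0,0,0,-1],[0,0,0,0,0,0,-1],[0,0,0,0,0,0,-1],[0,0,0,0,0,0,-1],[0,0,0,0,0,0,-1]]' 70
```

```text
t: 10.3
tool_pos: [0.5174, -0.1934, 0.0655]
tool_rot: [-3.058, -0.715, 0.002]
contact_force: [-0.2, 0.3, 0.6]
opening: 0.0467
grip_force: 0.0
t: 11.13
tool_pos: [0.5182, -0.1937, 0.0672]
tool_rot: [3.059, 0.716, 0.001]
contact_force: [-2.6, 0.9, 6.8]
opening: 0.0147
grip_force: 71.3
```

```bash
python3 -m crank '[[0,0,-2,0,0,0,-1],[0,0,-4,0,0,0,-1],[0,0,-8,0,0,0,-1],[0,0,-12,0,0,0,-1],[0,0,-16,0,0,0,-1],[0,0,-18,0,0,0,-1],[0,0,-18,0,0,0,-1],[0,0,-16,0,0,0,-1],[0,0,-10,0,0,0,-1],[0,0,-4,0,0,0,-1]]'
python3 - <<'E'
from h import *
im,p=snap('wrist','w5'); s,_=snap('side','s5')
cv2.imwrite('pics/c5.png',np.hstack([cv2.resize(im,(480,300)),cv2.resize(s[120:270,240:400],(320,300))]));print(p,ctrl.get_obs()['opening'])
E
```

```text
t: 11.97
tool_pos: [0.5188, -0.1942, 0.1772]
tool_rot: [3.056, 0.715, 0.005]
contact_force: [0.0, -1.2, -3.9]
opening: 0.0146
grip_force: 69.9
[ 0.51883246 -0.19418886  0.17720905  3.05616962  0.71529338  0.00490339] 0.014740393605689264
```

View pics/c5.png

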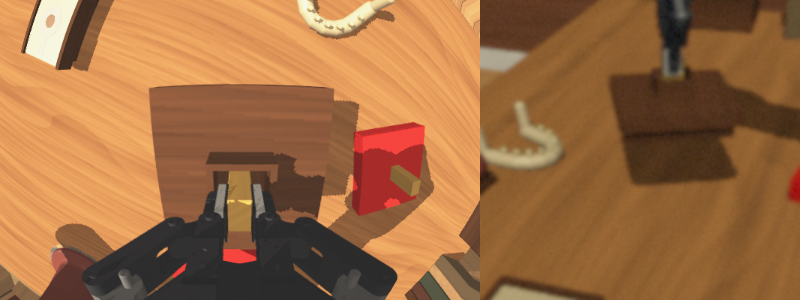

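The pair hangs level, with the outer lid nested on the inner one. Now I carry it to above the case.

```bash
python3 -m crank '[[4,-6,0,0,0,0,-1],[8,-12,0,0,0,0,-1],[12,-18.5,0,0,0,0,-1],[14,-21.5,0,0,0,0,-1],[14,-21.5,0,0,0,0,-1],[14,-21.5,0,0,0,0,-1],[14,-21.5,0,0,0,0,-1],[14,-21.5,0,0,0,0,-1],[14,-21.5,0,0,0,0,-1],[14,-21.5,0,0,0,0,-1]]'
python3 -m crank '[[14,-21.5,0,0,0,0,-1],[14,-21.5,0,0,0,0,-1],[14,-21.5,0,0,0,0,-1],[12,-18,0,0,0,0,-1],[8,-12,0,0,0,0,-1],[4,-6,0,0,0,0,-1],[0,0,0,0,0,0.02,-1],[0,0,0,0,0,0.04,-1],[0,0,0,0,0,0.06,-1],[0,0,0,0,0,0.06,-1]]'
python3 -m crank '[[0,0,0,0,0,0.06,-1],[0,0,0,0,0,0.06,-1],[0,0,0,0,0,0.06,-1],[0,0,0,0,0,0.05,-1],[0,0,0,0,0,0.038,-1],[0,0,0,0,0,0,-1],[0,0,0,0,0,0,-1],[0,0,0,0,0,0,-1],[0,0,0,0,0,0,-1],[0,0,0,0,0,0,-1]]'
python3 - <<'E'
from h import *
p=np.load('pics/w5.npy');R=Ro.from_rotvec(p[3:])
for u,v in((200,117),(445,117),(445,120)):print(R.inv().apply(at('wrist',u,v,.147,p)-p[:3]).round(4))
im,p=snap('scene','s6');print(p)
cv2.imwrite('pics/c6.png',cv2.resize(im[130:270,360:510],None,fx=4,fy=4,interpolation=2))
E
```

```text
t: 12.9
tool_pos: [0.543, 0.0308, 0.1728]
tool_rot: [-3.057, -0.717, 0.004]
contact_force: [0.3, -0.4, -5.4]
opening: 0.0147
grip_force: 69.8
t: 13.73
tool_pos: [0.5584, 0.1464, 0.1739]
tool_rot: [3.111, 0.43, -0.002]
contact_force: [0.5, -0.1, -4.4]
opening: 0.0147
grip_force: 69.8
t: 14.57
tool_pos: [0.5586, 0.1472, 0.1743]
tool_rot: [3.141, 0.019, -0.0]
contact_force: [0.7, 0.2, -4.5]
opening: 0.0149
grip_force: 69.8
[ 0.0747 -0.0688  0.0302]
[0.075  0.0743 0.0306]
[0.0733 0.0744 0.0306]
[ 5.58646355e-01  1.47235307e-01  1.74264029e-01  3.14141910e+00
  1.85127769e-02 -1.75482280e-04]
```

View pics/c6.png

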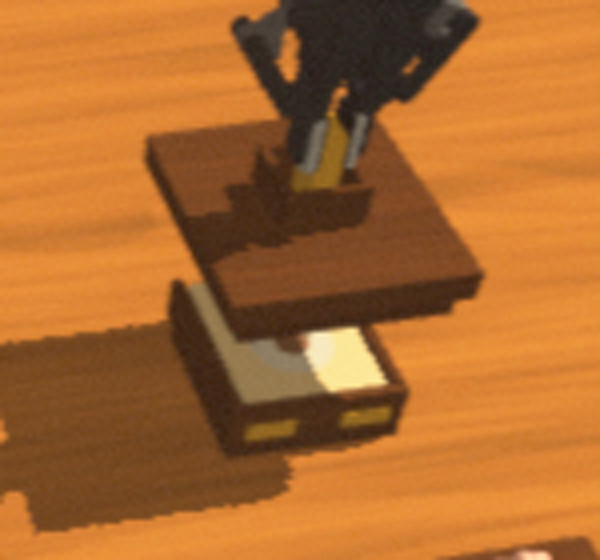

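The lids hang square above the case, which shows at crop (170..405,285..450). I'll apply the small offset correction and lower.

```bash
python3 -m crank '[[1,-1,2,0,0,0,-1],[1,-1,5,0,0,0,-1],[0,0,8,0,0,0,-1],[0,0,10,0,0,0,-1],[0,0,10,0,0,0,-1],[0,0,9,0,0,0,-1],[0,0,7,0,0,0,-1],[0,0,5,0,0,0,-1],[0,0,2,0,0,0,-1],[0,0,0,0,0,0,-1]]'

```

```text
t: 15.45
tool_pos: [0.5603, 0.1494, 0.1155]
tool_rot: [3.141, 0.018, -0.002]
contact_force: [-0.8, -1.0, -4.7]
opening: 0.0147
grip_force: 69.8
```

```bash
python3 -m crank '[[0,0,2,0,0,0,-1],[0,0,2,0,0,0,-1],[0,0,2,0,0,0,-1],[0,0,2,0,0,0,-1],[0,0,2,0,0,0,-1],[0,0,2,0,0,0,-1],[0,0,2,0,0,0,-1],[0,0,0,0,0,0,-1],[0,0,0,0,0,0,-1],[0,0,0,0,0,0,-1]]'

```

```text
t: 16.28
tool_pos: [0.5607, 0.1495, 0.1023]
tool_rot: [-3.141, -0.018, -0.0]
contact_force: [-0.2, -0.2, -4.2]
opening: 0.0145
grip_force: 69.8
```

```bash
python3 -m crank '[[0,0,2,0,0,0,-1],[0,0,2,0,0,0,-1],[0,0,2,0,0,0,-1],[0,0,2,0,0,0,-1],[0,0,2,0,0,0,-1],[0,0,2,0,0,0,-1],[0,0,2,0,0,0,-1],[0,0,2,0,0,0,-1],[0,0,1,0,0,0,-1],[0,0,1,0,0,0,-1]]'
python3 -m crank '[[0,0,1,0,0,0,-1],[0,0,1,0,0,0,-1],[0,0,1,0,0,0,-1],[0,0,0,0,0,0,-1],[0,0,0,0,0,0,-1],[0,0,0,0,0,0,-1],[0,0,0,0,0,0,-1],[0,0,0,0,0,0,-1],[0,0,0,0,0,0,-1],[0,0,0,0,0,0,-1]]'

```

```text
t: 17.12
tool_pos: [0.5606, 0.1495, 0.0841]
tool_rot: [-3.142, -0.019, 0.0]
contact_force: [0.2, 0.6, -3.8]
opening: 0.0148
grip_force: 69.8
t: 17.95
tool_pos: [0.5608, 0.1495, 0.0822]
tool_rot: [3.142, 0.019, 0.0]
contact_force: [-5.5, -0.7, 6.1]
opening: 0.0144
grip_force: 70.9
```

Seated: it stopped at the expected height with the force turning upward. Release, open, rise slightly, and check.

```bash
python3 -m crank '[[0,0,-0.5,0,0,0,-1],[0,0,-0.5,0,0,0,-1],[0,0,0,0,0,0,-0.4],[0,0,0,0,0,0,-0.3],[0,0,0,0,0,0,-0.2],[0,0,-2,0,0,0,-0.1],[0,0,-4,0,0,0,0.2],[0,0,-6,0,0,0,0.5],[0,0,-2,0,0,0,1],[0,0,0,0,0,0,1]]' 
python3 -m crank '[[0,0,0,0,0,0,1],[0,0,0,0,0,0,1],[0,0,0,0,0,0,1],[0,0,0,0,0,0,1],[0,0,0,0,0,0,1],[0,0,0,0,0,0,1],[0,0,0,0,0,0,1],[0,0,0,0,0,0,1],[0,0,0,0,0,0,1],[0,0,0,0,0,0,1]]' 40
python3 - <<'E'
from h import *
im,p=snap('scene','s7');snap('wrist','w7')
# bar top colour centroid in side/scene
a=im.astype(int);print(proj('scene',[.5605,.1493,.106]))
g,_=snap('side','sd7')
for n,i in(('scene',im),('side',g)):
    u,v=map(int,proj(n,[.5605,.1493,.100]));c=i[v-30:v+30,u-30:u+30].astype(int);m=(c[:,:,2]>150)&(c[:,:,1]>105)&(c[:,:,0]<90)
    y,x=np.nonzero(m);print(n,u,v,len(x),x.mean()+u-30,(y.min(),y.max()),v-30) if len(x) else print(n,'none')
E
```

```text
t: 18.78
tool_pos: [0.5616, 0.1496, 0.0978]
tool_rot: [-3.141, -0.019, -0.004]
contact_force: [-0.6, -0.7, 0.3]
opening: 0.0841
grip_force: 0.0
t: 19.62
tool_pos: [0.5607, 0.1495, 0.0963]
tool_rot: [3.142, 0.019, 0.0]
contact_force: [-0.6, 0.0, -0.4]
opening: 0.0852
grip_force: 0.0
(np.float64(435.2313040961444), np.float64(193.06703621596978))
scene 434 194 715 438.35524475524477 (np.int64(0), np.int64(48)) 164
side 262 252 85 263.94117647058823 (np.int64(27), np.int64(47)) 222
```

```bash
python3 -m crank '[[0,0,3,0,0,0,1],[0,0,6,0,0,0,1],[0,0,8,0,0,0,1],[0,0,8,0,0,0,1],[0,0,7,0,0,0,1],[0,0,5,0,0,0,1],[0,0,3,0,0,0,1],[0,0,1,0,0,0,1],[0,0,0,0,0,0,1],[0,0,0,0,0,0,1]]' 
python3 -m crank '[[0,0,0,0,0,0,0.8],[0,0,0,0,0,0,0.6],[0,0,0,0,0,0,0.5],[0,0,0,0,0,0,0.4],[0,0,0,0,0,0,0.3],[0,0,0,0,0,0,0.2],[0,0,0,0,0,0,0.1],[0,0,0,0,0,0,0],[0,0,0,0,0,0,-0.2],[0,0,0,0,0,0,-0.2]]' 40
```

```text
t: 20.6
tool_pos: [0.5609, 0.1495, 0.0556]
tool_rot: [-3.141, -0.019, -0.001]
contact_force: [-0.8, 0.1, 0.3]
opening: 0.0853
grip_force: 0.0
t: 21.43
tool_pos: [0.561, 0.1495, 0.0557]
tool_rot: [-3.142, -0.019, -0.001]
contact_force: [0.8, 0.2, 2.3]
opening: 0.0492
grip_force: 44.0
```

```bash
python3 -m crank '[[0,0,-1,0,0,0,-1],[0,0,-2,0,0,0,-1],[0,0,-3,0,0,0,-1],[0,0,-4,0,0,0,-1],[0,0,-5,0,0,0,-1],[0,0,-6,0,0,0,-1],[0,0,-8,0,0,0,-1],[0,0,-8,0,0,0,-1],[0,0,-8,0,0,0,-1],[0,0,-8,0,0,0,-1]]' 
python3 -m crank '[[0,0,-8,0,0,0,-1],[0,0,-8,0,0,0,-1],[0,0,-8,0,0,0,-1],[0,0,-8,0,0,0,-1],[0,0,-8,0,0,0,-1],[0,0,-7,0,0,0,-1],[0,0,-5,0,0,0,-1],[0,0,-3,0,0,0,-1],[0,0,-2,0,0,0,-1],[0,0,0,0,0,0,-1]]' 
python3 -m crank '[[0,0,0,0,0,0,-1],[0,0,0,0,0,0,-1],[0,0,0,0,0,0,-1],[0,0,0,0,0,0,-1],[0,0,0,0,0,0,-1],[0,0,0,0,0,0,-1],[0,0,0,0,0,0,-1],[0,0,0,0,0,0,-1],[0,0,0,0,0,0,-1],[0,0,0,0,0,0,-1]]' 
python3 - <<'E'
from h import *
im,p=snap('scene','s8');g,_=snap('side','sd8')
# inner lid check: expected outlines vs. bar colour in side view
for n,i in(('scene',im),('side',g)):
    for z in(.065,.105):
        u,v=map(int,proj(n,[.5605,.1493,z]));print(n,z,u,v,i[v-2:v+3,u].tolist())
h=cv2.cvtColor(g,cv2.COLOR_BGR2HSV)[200:320,200:340];m=cv2.inRange(h,(18,120,90),(35,255,255));print(np.argwhere(m).min(0) if m.any() else 0,np.argwhere(m).max(0) if m.any() else 0)
E
```

```text
t: 22.27
tool_pos: [0.5609, 0.1495, 0.1096]
tool_rot: [-3.141, -0.019, -0.001]
contact_force: [0.0, -0.6, -2.1]
opening: 0.0492
grip_force: 43.5
t: 23.1
tool_pos: [0.5608, 0.1495, 0.1656]
tool_rot: [-3.141, -0.019, -0.001]
contact_force: [0.5, 0.5, -1.8]
opening: 0.0496
grip_force: 43.5
t: 23.93
tool_pos: [0.5607, 0.1495, 0.1654]
tool_rot: [-3.142, -0.019, -0.0]
contact_force: [0.3, 0.7, -1.2]
opening: 0.0491
grip_force: 43.5
scene 0.065 432 205 [[17, 41, 72], [21, 42, 73], [19, 47, 77], [29, 79, 114], [29, 99, 140]]
scene 0.105 435 193 [[42, 79, 136], [41, 79, 133], [43, 78, 132], [38, 75, 130], [40, 77, 134]]
side 0.065 263 267 [[39, 84, 108], [29, 79, 107], [39, 83, 110], [33, 80, 107], [32, 79, 107]]
side 0.105 262 250 [[34, 58, 94], [30, 55, 87], [36, 57, 89], [32, 54, 87], [30, 52, 84]]
[6 0] [79 70]
```

The load is about 1.6 N, so only the outer lid is held. The side view shows the brass bar standing at (263,267) below it.

```bash
python3 -c "
from station import ctrl
print(ctrl.finish_job())"
```

```text
the job is handed in; nothing more can be done
None
```

The job is handed in at about 24 s, with no verdict returned: the plates are squared up against the back wall, the inner lid is seated on the case, and the gripper is still holding the outer lid level, about 142 mm above the shelf over the case, judging by tool position and force readings.

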